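Lock the push-and-turn safety cap on the brush-cleaner pot

TASK

Close the brush-cleaner pot: put its orange safety cap over the neck, feel for the place where its lugs drop between the neck's catches, then push it down against the sprung seal and turn it clockwise until it locks, and let it go. It must end locked, level on the neck and held down by the catches, and the mint tin, the sharpener and the eraser must be left where they are.

Things in the scene. Friction and masses are not known exactly. Their poses are not given: they have to be found in the camera images.
- pot: steel pot (80 mm across, green band) in a square wooden block 116x116x30 mm, fixed to the table. Origin: centre of the block's underside on the table; z up. Shoulder 85 mm above the table; on it a white neck 34 mm across, 20 mm high, with three equal catches round its top, 120 degrees apart.
- pot_mouth (a point): on the neck's axis, level with its mouth and the tops of the catches, 105 mm above the table; z up. The catches are 46 mm across; each spans 54 degrees, each gap between them 66. How they lie round the neck is independent of the pot's yaw and not measured: feel for them (or look).
- pot_catch (a point): on the neck's axis, 7 mm below the mouth. Seen from above, turning clockwise out of a gap: each catch has first a ledge 10 degrees long (underside 7 mm below the mouth), then a pocket 36 degrees long (roof 4 mm below), then a fixed stop (down to 16 mm below). A lug pressed below the ledge turns in clockwise only, up to the stop; when let go the spring lifts it into the pocket.
- pot_seal (a point): on the neck's axis, 15 mm above the mouth: where the top of the black sprung seal (24 mm across) stands when free. The cap's roof pushes it in at 1 N per mm, by at most 15 mm.
- cap: round ribbed orange cap, 60 mm across, 34 mm high, two white arrows on its top, lying right way up on the table; loose, 60 to 110 g. Origin: centre of its open underside; z up through its top. Upper 14 mm solid; roof inside 20 mm above the underside; hole 51 mm across.
- cap_lugs (a point): on the cap's axis, 5 mm above its underside, mid-height of three inner lugs (3 to 7 mm above the underside), 30 degrees long each, 120 degrees apart, one on the cap's +x axis, 39 mm across between their faces. From the middle of a gap to the locked place they turn about 60 degrees clockwise.
- cap_top (a point): centre of the cap's top, 34 mm above its underside. Height of this point above the mouth: 31 mm with lugs lying on the catches; 29 with lugs in the gaps, carried by the seal alone (not locked); under 20 to pass the ledges (seal force about 9 N); 15 at the lowest; 23 locked (seal force about 6 N).
- mint_tin: small oblong pastille tin, 36x64x17 mm, loose, a bystander; origin at the centre of its underside
- sharpener: orange pencil sharpener with a black collar, 37x61x34 mm, loose, a bystander; origin at the centre of its underside
- eraser_box: eraser in a red sleeve, 31x66x20 mm, loose, a bystander; origin at the centre of its underside
Mind the look-alikes: they are no part of the job. Leave any blue or red look-alike of the pot alone. Of the things that look like the cap, take the one that is farthest to the robot's left at the start.

How it is judged:
On the way, in this order (a step that is already met when the one before it is completed fails the run):
1. the cap is over the neck (horizontal distance between cap and pot_mouth below 0.008 m and z of cap in the frame of pot_mouth between -0.01 and 0.006 m), for 0.05 s.
2. the cap is pressed down far enough to pass the ledges (horizontal distance between cap and pot_mouth below 0.006 m and z of cap in the frame of pot_mouth below -0.013 m), for 0.05 s.
At the end, for the whole second after the job is handed in: the cap sits at rest on the neck, locked: its underside 11 mm (9.2 to 12.8) below the mouth, held there by the catches against the spring, within 5 mm of the neck's axis and level within 0.06 rad (horizontal distance between cap and pot_mouth below 0.005 m and z of cap in the frame of pot_mouth between -0.0128 and -0.0092 m and angle between cap's own z axis and vertical below 0.06 rad and linear speed of cap below 0.01 m/s and angular speed of cap below 0.1 rad/s); the robot touches nothing.
It fails at once if the mint tin is moved by more than 30 mm (distance of mint_tin from where it was at the start of the episode above 0.03 m).
It fails at once if the sharpener is moved by more than 30 mm (distance of sharpener from where it was at the start of the episode above 0.03 m).
It fails at once if the eraser is moved by more than 30 mm (distance of eraser_box from where it was at the start of the episode above 0.03 m).
It also fails if it takes over 58 s, if anything falls off the work surface, if the arm or the gripper's body presses on something with over 40 N, if the wrist force passes 120 N, or if a joint passes its speed limit or range.

ROBOT

A 6-joint arm with a two-finger parallel gripper is mounted at the origin on a cart in front of the work surface, level with it; the furniture and walls round the work are solid. World frame = base frame: x ahead of the robot, y to its left, z up, the work surface at z = 0. Lengths are in m, angles in rad, forces in N, time in s.
With the tool pointing down it reaches from about 0.225 to 0.875 m from the base axis. Payload 3.4 kg.
Tool frame: the origin (TCP) lies at the very end of the fingers, on their centre line; the grasp point (between the pads) lies 19 mm behind it; z points along the fingers, y is the line along which they close (so a half turn about z gives the same grasp; the last joint's range is limited). The gripper opens to 85 mm and grips with 20 to 120 N. Pads are 22 mm wide; open, the fingers measure 114 mm over their backs; the gripper's body (76 mm by 85 mm) begins 54 mm behind the grasp point. The pads swing forward as they close: fully open they stand 13 mm farther back than shut.
Start: joints at [-0.121, 0.276, 1.505, -0, 1.361, -0.121], TCP at [0.575, -0, 0.231] pointing down, gripper open.
Joint ranges: [-2.89, 2.89], [-0.75, 2.08], [0.22, 2.7], [-1.18, 4.32], [0.11, 2.71], [-2.7, 2.7]. Speed limits (rad/s): [2.57, 2.57, 3.14, 3.14, 3.14, 3.14].

INTERFACE

Orientations are given as a unit quaternion [x, y, z, w].
In Python, from plant import manip, effector, viewer, ticket, nets gives the robot as it stands. Calls block until the motion is done:
- manip.movep(position, orientation): joint-space move of the TCP to a pose.
- manip.movel(position, ori=None, speed=0.15, f_stop=None): straight line of the TCP; ori=None keeps the orientation; speed is the mean speed in m/s. With f_stop (N) it stops when the force on the tool has changed by that much, and returns True; else False.
- manip.movej(angles): joint-space move.
- effector.set_gripper(opening, force=None): opening from 0.0 (shut) to 1.0 (fully open); force is the grip in N (None keeps the last); returns when the fingers have stopped.
- manip.wait(seconds).
- manip.solve_ik(position, orientation): joint angles nearest the present ones, or None.
- manip.get_obs(): the state.
- viewer.read_camera(name): name is "scene" or "side" or "wrist"; returns the picture (480x640x3 uint8, red, green, blue); there is no depth.
- viewer.camera_params(name): a dict with "fx", "fy", "cx", "cy" (pixels), "position" and "attitude" of the camera in the world. Camera axes: x right, y down, z forward; pixel columns grow to the right and rows downward; lengths in m; the calibration is good to about 2 mm. A picture is of the moment at which its call begins: read the wrist's pose just before it. camera_params takes no time and is no camera call; for the wrist camera it gives the pose at the moment of the call.
A pose or a line that the arm cannot do raises manip.IKError and nothing moves.
- ticket.finish_job(): hands the job in; it is judged then, once.
Trained networks look in the newest picture that a camera, given by its name, has taken for a name from the list of things; names that differ only in an ending like _2 or _b are one class to them, and where a whole thing is asked for, a point or a joint stands for the part that bears it (a point fixed in the world has none). Each returns a list of dicts, best first, with "score" (0 to 1); they miss things now and then, are a little off and sometimes report something else, mostly with a low value. They report only what shows in the picture. A call takes as long as a camera call. They do not tell look-alikes from the thing itself.
- nets.recognise(query, camera): "uv" ([column, row] in pixels, amid what is visible of it).
- nets.silhouettes(query, camera): "pixels" (480x640 bool, what is visible of it) and "uv" ([column, row] in pixels, amid what is visible of it).
- nets.tip_of(query, camera): "uv" ([column, row] in pixels: a listed point, or the origin of a listed thing).
The state is a dict: "time": time; "q": joint angles; "qd": joint speeds; "effort": joint torques, N m; "tcp_pos": TCP position; "orientation": TCP orientation; "ft_force": force on the tool from outside, world axes, zero at the start; "ft_torque": the same for the moment, N m; "width": opening from 0.0 (shut) to 1.0 (fully open); "finger_force": force on a finger pad.
Only numpy, scipy, OpenCV 4.12 (cv2) and the standard library are available. Lean on these libraries where they do the work, as an engineer would, in place of code of your own. Each camera call takes 0.05 s, during which the arm holds its last target. There are 200 camera calls.

## Working session

There is one attempt and no reset: what is moved stays moved. The work goes in short steps, each a Python script; the robot and the scene stay as the last script left them, time stands still between calls to the robot, and variables do not carry over. Pictures are saved under pics/ and viewed, at most 10 in all, crops included, and the job is handed in when it is done.

```bash
mkdir -p pics; cat > h.py <<'E'
import numpy as np, cv2
from plant import manip, effector, viewer, ticket, nets
from scipy.spatial.transform import Rotation as R
def snap(cam,fn):
    p=viewer.camera_params(cam); im=viewer.read_camera(cam)
    cv2.imwrite('pics/'+fn,im[:,:,::-1]); return im,p
def rot(p):
    a=np.array(p['attitude'],float)
    return a if a.shape==(3,3) else R.from_quat(a).as_matrix()
def on_plane(p,uv,z):
    d=rot(p)@np.array([(uv[0]-p['cx'])/p['fx'],(uv[1]-p['cy'])/p['fy'],1])
    o=np.array(p['position']); return o+d*(z-o[2])/d[2]
def proj(p,X):
    c=rot(p).T@(np.array(X)-np.array(p['position'])); return [p['fx']*c[0]/c[2]+p['cx'],p['fy']*c[1]/c[2]+p['cy']]
E
python3 - <<'E'
from h import *
ims=[]
for c in ['scene','side','wrist']:
    im,p=snap(c,c+'0.png'); print(c,p)
    for q,z in [('cap_top',.034),('pot_mouth',.105),('mint_tin',0),('sharpener',0),('eraser_box',0)]:
        for d in nets.tip_of(q,c)[:4]: print(q,np.round(d['uv']),round(d['score'],2),np.round(on_plane(p,d['uv'],z),3))
print(manip.get_obs())
E
```

```text
scene {'fx': 485.1831592112407, 'fy': 485.1831592112407, 'cx': 317.0671203104086, 'cy': 239.61783622753984, 'position': array([-0.17647329, -0.71568679,  0.77864674]), 'attitude': array([ 0.80975987, -0.37253507,  0.18676709, -0.41306734])}
cap_top [270. 214.] 0.81 [0.603 0.133 0.034]
cap_top [298. 234.] 0.62 [0.58  0.008 0.034]
cap_top [353. 236.] 0.58 [ 0.67  -0.108  0.034]
pot_mouth [488. 335.] 0.95 [ 0.499 -0.547  0.105]
pot_mouth [204. 175.] 0.77 [0.55  0.348 0.105]
pot_mouth [325. 249.] 0.75 [ 0.505 -0.148  0.105]
mint_tin [287. 201.] 0.54 [0.721 0.184 0.   ]
sharpener [405. 263.] 0.85 [ 0.699 -0.252  0.   ]
eraser_box [180. 242.] 0.7 [0.383 0.262 0.   ]
side {'fx': 545.76269008839, 'fy': 545.76269008839, 'cx': 318.2875299683613, 'cy': 236.7137248505889, 'position': array([0.41434198, 1.05690204, 1.02081039]), 'attitude': array([-0.05127586,  0.89899784, -0.43373394,  0.03238115])}
cap_top [315. 278.] 0.88 [0.564 0.001 0.034]
cap_top [291. 249.] 0.77 [ 0.648 -0.112  0.034]
cap_top [301. 309.] 0.64 [0.585 0.118 0.034]
pot_mouth [345. 224.] 0.89 [ 0.498 -0.15   0.105]
pot_mouth [
[... 712 characters left out ...]
.   ]
{'time': 0.9, 'q': array([-1.21000297e-01,  2.75874314e-01,  1.50487295e+00,  2.00816613e-05,
        1.36071058e+00, -1.20990757e-01]), 'qd': array([ 0.00097257,  0.00110603, -0.00119806,  0.00083628,  0.00050655,
       -0.00074153]), 'effort': array([-1.97197928e-04, -4.16646910e+01, -2.46103442e+01,  1.19215673e-05,
        2.18059290e-04,  2.38229596e-06]), 'tcp_pos': array([ 5.75041162e-01, -3.35347169e-06,  2.31353475e-01]), 'orientation': array([7.07111633e-01, 7.07101926e-01, 4.92912792e-05, 4.70103997e-05]), 'ft_force': array([-0.86875495, -0.10668021,  0.09895411]), 'ft_torque': array([-0.00138262, -0.00841739, -0.00407996]), 'finger_force': 0.0, 'width': 0.9995572808517114}
```

View pics/scene0.png

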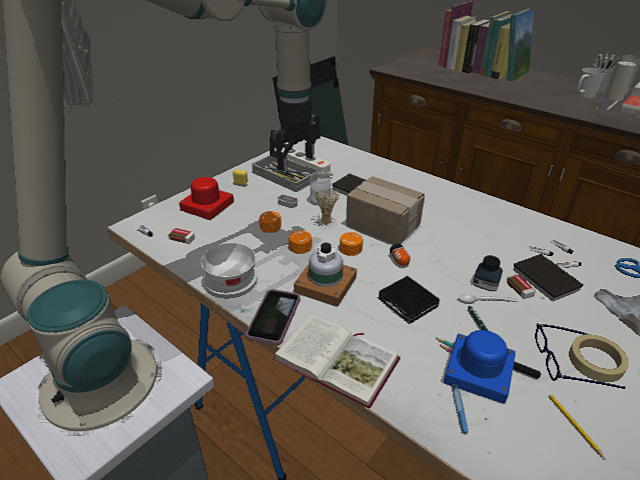

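```bash
python3 - <<'E'
from h import *
a=cv2.imread('pics/wrist0.png'); s=cv2.imread('pics/scene0.png')[140:300,150:450]
s=cv2.resize(s,None,fx=2.0,fy=2.0); w=a[0:260,190:540]
w=cv2.resize(w,(377,280)); out=np.zeros((600,800,3),np.uint8); out[:320,:600]=s; out[320:600,:377]=w
out[320:600,400:680]=cv2.resize(a[260:480,170:390],(280,280))
cv2.imwrite('pics/c1.png',out)
E
```

```text
(no output)
```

View pics/c1.png

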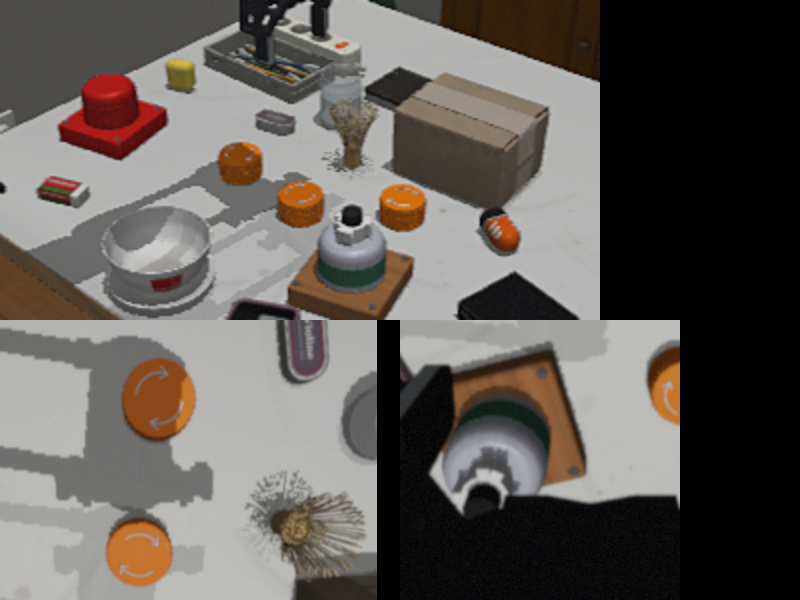

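The caps sit at scene pixels (270,221), (300,240) and (351,243). The one at (270,221) is farthest to the robot's left (y≈+0.12), so that is the cap to take. The pot is at (325,249); the red and blue pots are look-alikes. Next I'll look at both from close up with the wrist camera.

```bash
cat >> h.py <<'E'
def down(yaw): # yaw=0 -> start orientation; world yaw, positive = anticlockwise from above
    return (R.from_euler('z',yaw)*R.from_quat([.70710678,.70710678,0,0])).as_quat()
E
python3 - <<'E'
from h import *
for n,X,q,z in [('pot',[.50,-.14,.29],'pot_mouth',.105),('cap',[.592,.122,.22],'cap_top',.034)]:
    manip.movep(X,down(0)); manip.wait(.2)
    im,p=snap('wrist',n+'1.png')
    for d in nets.tip_of(q,'wrist')[:3]: print(n,np.round(d['uv'],1),round(d['score'],2),np.round(on_plane(p,d['uv'],z),4))
    for d in nets.silhouettes('cap' if n=='cap' else 'pot','wrist')[:3]: 
        m=d['pixels'].astype(np.uint8); c=max(cv2.findContours(m,0,1)[0],key=len); print('sil',d['score'],cv2.minEnclosingCircle(c), d['uv'])
    print(proj(p,[X[0],X[1],z]), manip.get_obs()['time'])
for P in ([.592,.122,.05],[.5,-.15,.15]):
    print([(y,None if (s:=manip.solve_ik(P,down(np.radians(y)))) is None else np.round(s[5],2)) for y in range(-180,181,30)])
a=cv2.imread('pics/pot1.png');b=cv2.imread('pics/cap1.png')
cv2.imwrite('pics/c2.png',np.hstack([cv2.resize(a[130:430,170:470],(400,400)),cv2.resize(b[60:460,120:520],(400,400))]))
E
```

```text
pot [320.3 209.2] 0.5 [ 0.5024 -0.1309  0.105 ]
sil 0.97 ((319.9421691894531, 212.01278686523438), 68.83879852294922) [321.3, 204.6]
[np.float64(317.73694355374556), np.float64(218.79991657906845)] 1.9667
cap [317.3 210.4] 0.73 [0.5918 0.1264 0.034 ]
cap [303.1 335. ] 0.71 [ 0.5768 -0.0033  0.034 ]
sil 0.84 ((302.4142761230469, 328.1382751464844), 32.33805847167969) [304.2, 325.6]
sil 0.7 ((317.561767578125, 208.5759735107422), 32.87702178955078) [317.6, 206.6]
sil 0.6 ((375.0, 402.0), 26.683427810668945) [375.0, 391.1]
[np.float64(317.5084658898763), np.float64(215.05570983306615)] 3.425
[(-180, None), (-150, None), (-120, np.float64(2.18)), (-90, np.float64(1.66)), (-60, np.float64(1.14)), (-30, np.float64(0.61)), (0, np.float64(0.09)), (30, np.float64(-0.44)), (60, np.float64(-0.96)), (90, np.float64(-1.48)), (120, np.float64(-2.01)), (150, np.float64(-2.53)), (180, None)]
[(-180, None), (-150, np.float64(2.19)), (-120, np.float64(1.67)), (-90, np.float64(1.15)), (-60, np.float64(0.62)), (-30, np.float64(0.1)), (0, np.float64(-0.42)), (30, np.float64(-0.95)), (60, np.float64(-1.47)), (90, np.float64(-2.0)), (120, np.float64(-2.52)), (150, None), (180, None)]
```

View pics/c2.png

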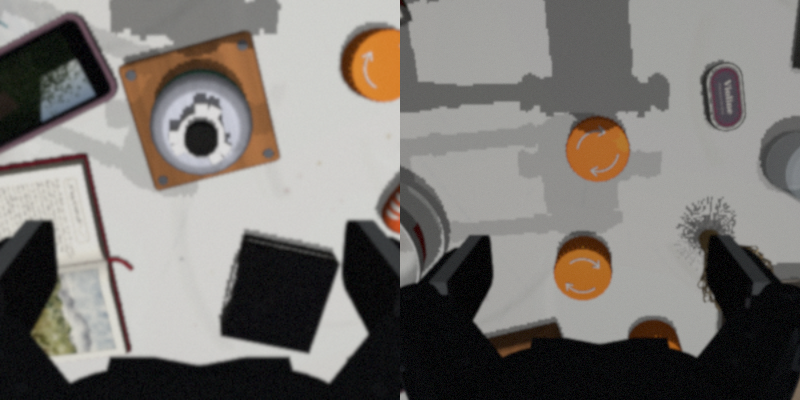

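The wrist views show the cap's top at about (318,210), and the pot's neck with its black seal at about (322,233). I'll measure the pot from the seal and the block corners, then grasp the cap.

```bash
python3 - <<'E'
from h import *
# wrist pose at the pot picture: same orientation, translated
pc=viewer.camera_params('wrist'); o=manip.get_obs()
p=dict(pc); p['position']=np.array(pc['position'])-o['tcp_pos']+np.array([.50,-.14,.29])
im=cv2.imread('pics/pot1.png'); g=im.max(2)
m=((g<50)*255).astype(np.uint8); m[:215]=0;m[255:]=0;m[:,:300]=0;m[:,345:]=0
c=max(cv2.findContours(m,0,1)[0],key=cv2.contourArea); e=cv2.minEnclosingCircle(c); print('seal',e,on_plane(p,e[0],.12))
h=cv2.cvtColor(im,cv2.COLOR_BGR2HSV); b=cv2.inRange(h,(5,90,60),(18,210,230)); b[:,:250]=0;b[:,400:]=0;b[300:]=0
c=max(cv2.findContours(b,0,1)[0],key=cv2.contourArea); r=cv2.minAreaRect(cv2.convexHull(c)); P=np.array([on_plane(p,q,.03) for q in cv2.boxPoints(r)])
print('block',r,P.mean(0),np.linalg.norm(P[0]-P[1]),np.linalg.norm(P[2]-P[1]))
effector.set_gripper(1.0,60)
X=[.592,.126]
manip.movep(X+[.09],down(0))
print(manip.movel(X+[.004],speed=.08,f_stop=8), manip.get_obs()['tcp_pos'])
effector.set_gripper(0.0,60); o=manip.get_obs(); print(o['tcp_pos'],o['width'],o['finger_force'],o['ft_force'])
manip.movel(X+[.15],speed=.15); o=manip.get_obs(); print(o['width'],o['finger_force'],o['ft_force'],o['time'])
snap('side','lift.png'); im,_=snap('wrist','liftw.png')
a=cv2.imread('pics/lift.png')[150:390,160:480];b=cv2.imread('pics/liftw.png')[180:480,120:520]
cv2.imwrite('pics/c3.png',np.hstack([cv2.resize(a,(400,300)),cv2.resize(b,(400,300))]))
E
```

```text
seal ((320.0, 233.0), 12.649210929870605) [ 0.50194728 -0.15165086  0.12      ]
block ((320.0830078125, 213.36648559570312), (98.83016967773438, 101.23617553710938), 74.8989028930664) [ 0.50235461 -0.15319205  0.03      ] 0.11181042001768313 0.11370378010359153
False [0.59255558 0.12604046 0.00456299]
[0.59257839 0.12607465 0.00511472] 0.6813192987463974 64.74479268305004 [-1.09356851  0.54001684  4.92875413]
0.6893960121070997 64.21214338392019 [ 0.04526836 -0.58426265 -0.61239199] 6.9417
```

View pics/c3.png

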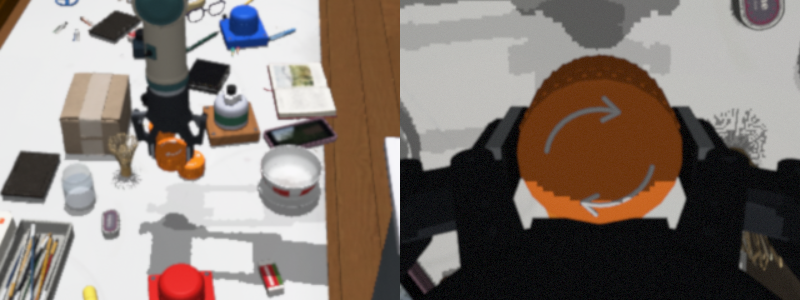

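```bash
python3 - <<'E'
from h import *
p=viewer.camera_params('wrist'); t=manip.get_obs()['tcp_pos']; print(t)
for uv in [(320,260),(239,330),(403,330),(320,403)]: print(np.round((on_plane(p,uv,t[2]+.029)-t)*1e3,1))
for y in (.120,.126,.132):
    print(y,np.round([proj(p,[t[0]+.03*np.cos(a),y+.03*np.sin(a),t[2]+.029]) for a in np.radians([0,90,180,270])]).tolist())
E
```

```text
[0.59121064 0.1259024  0.14869199]
[ 1.3 28.9 29. ]
[-27.4   2.8  29. ]
[30.7  2.8 29. ]
[  1.4 -27.8  29. ]
0.12 [[400.0, 352.0], [316.0, 273.0], [233.0, 352.0], [316.0, 421.0]]
0.126 [[401.0, 337.0], [316.0, 257.0], [232.0, 337.0], [316.0, 408.0]]
0.132 [[402.0, 322.0], [316.0, 239.0], [231.0, 322.0], [316.0, 394.0]]
```

```bash
python3 - <<'E'
import cv2
cv2.imwrite('pics/c4.png',cv2.resize(cv2.imread('pics/liftw.png')[220:420,210:430],(660,600),interpolation=2))
E
```

```text
(no output)
```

View pics/c4.png

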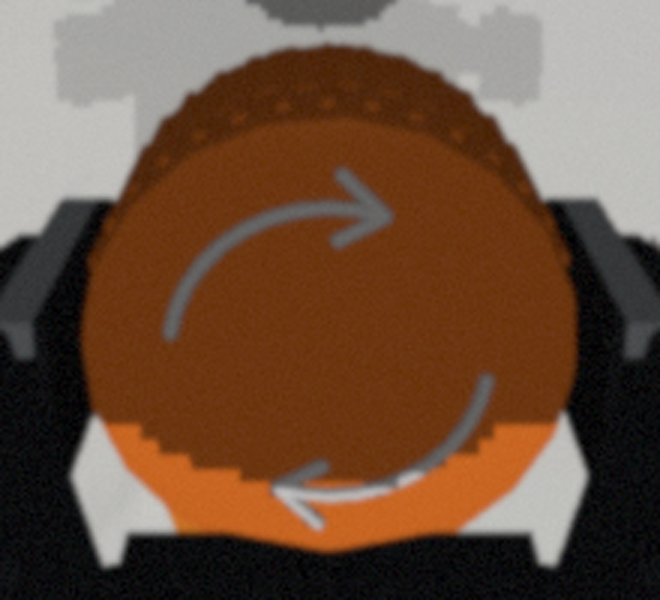

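The cap is held centred in the tool: its top face is centred at about (320,331), level with the pads. The wrist camera shows roughly 1.4 mm of sideways bias. I'll cancel it by viewing the pot at two opposite yaws.

```bash
python3 - <<'E'
from h import *
res=[];tiles=[]
for y in (-70,110):
    a=np.radians(y); X=np.array([.5005-.035*-np.sin(a),-.1515-.035*np.cos(a),.30])
    manip.movep(X,down(a)); manip.wait(.3)
    t=manip.get_obs()['tcp_pos']; im,p=snap('wrist','pot2_%d.png'%y)
    u=proj(p,[.5005,-.1515,.12]); m=((im.max(2)<60)*255).astype(np.uint8)
    cs=[(cv2.minEnclosingCircle(c),cv2.contourArea(c)) for c in cv2.findContours(m,0,1)[0] if cv2.contourArea(c)>150]
    cs=sorted(cs,key=lambda c:np.hypot(c[0][0][0]-u[0],c[0][0][1]-u[1]))[:2]
    P=on_plane(p,cs[0][0][0],.12); res.append(P); print(y,t,u,cs,P)
    x,v=int(u[0]),int(u[1]); s=im[max(v-50,0):v+50,x-50:x+50,::-1]; tiles.append(cv2.resize(s,(400,400),interpolation=cv2.INTER_CUBIC))
print('mean',np.mean(res,0),manip.get_obs()['time'])
cv2.imwrite('pics/c5.png',np.hstack(tiles))
E
```

```text
-70 [ 0.46790875 -0.1628856   0.29955599] [np.float64(320.0476645783175), np.float64(181.0684292307264)] [(((321.7982482910156, 178.5877227783203), 12.541961669921875), 422.0), (((492.0, 162.5), 61.5894660949707), 7371.5)] [ 0.50309556 -0.15221133  0.12      ]
110 [ 0.53338468 -0.13956377  0.30002129] [np.float64(319.2926735831542), np.float64(177.53623060414287)] [(((318.1443786621094, 178.75352478027344), 11.947625160217285), 413.5), (((381.0, 51.41743087768555), 61.64223098754883), 6954.5)] [ 0.50186169 -0.15209566  0.12      ]
mean [ 0.50247862 -0.1521535   0.12      ] 11.6333
```

View pics/c5.png

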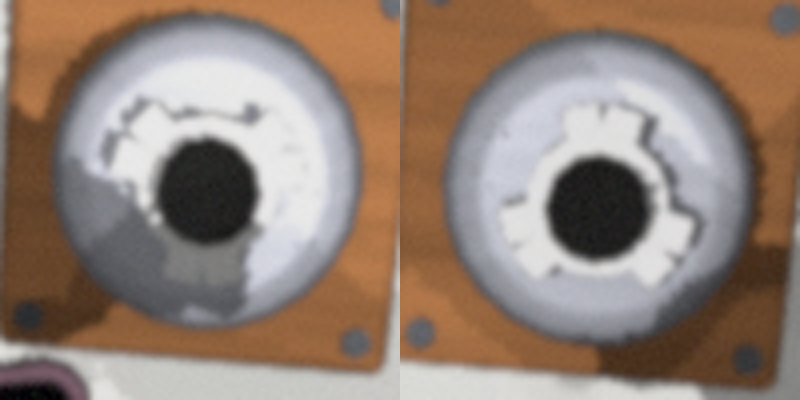

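The pot axis is at (0.5025, -0.1521). In the 110° view the catches lie up, lower right and lower left. Now I'll lower the cap and feel for a gap.

```bash
cat >> h.py <<'E'
C=[.5025,-.1521]
E
python3 - <<'E'
from h import *
y=110
manip.movep(C+[.16],down(np.radians(y)))
while y>=-20:
    if y<110: manip.movep(C+[.111],down(np.radians(y)))
    else: manip.movel(C+[.113],speed=.08)
    manip.wait(.1); f0=manip.get_obs()['ft_force'][2]
    s=manip.movel(C+[.099],speed=.02,f_stop=4); manip.wait(.1); o=manip.get_obs()
    print(y,s,np.round(o['tcp_pos'],4),np.round(o['ft_force'],1),round(f0,1),np.round(o['ft_torque'],2),round(o['time'],1))
    if o['tcp_pos'][2]<.1043: break
    y-=30
E
```

```text
110 True [ 0.5027 -0.1522  0.107 ] [-0.7  0.4  5.4] -1.0 [0.05 0.12 0.03] 13.6
80 True [ 0.5027 -0.1522  0.107 ] [0.6 0.3 4.3] -1.4 [0.05 0.07 0.01] 14.8
50 True [ 0.5027 -0.1522  0.1069] [-0.  -0.2  4.5] -1.4 [ 0.01  0.08 -0.  ] 15.9
20 True [ 0.5026 -0.1521  0.1   ] [ 0.1 -0.5  3.8] -0.4 [-0.06 -0.1  -0.02] 17.2
```

```bash
python3 - <<'E'
from h import *
effector.set_gripper(0.0,90)
print(manip.movel(C+[.0925],speed=.02,f_stop=30)); manip.wait(.2); o=manip.get_obs(); print(o['tcp_pos'],o['ft_force'],o['ft_torque'])
y=20
while y>-66:
    y-=5; manip.movep(C+[.0925],down(np.radians(y))); manip.wait(.05); o=manip.get_obs()
    q=(R.from_quat(o['orientation'])*R.from_quat(down(0)).inv()).as_euler('zyx')[0]
    print(y,round(np.degrees(q),1),round(o['tcp_pos'][2],4),np.round(o['ft_force'],1),np.round(o['ft_torque'],2),round(o['time'],1))
    if abs(o['ft_torque'][2])>.7: break
E
```

```text
False
[ 0.50263727 -0.15215833  0.09350123] [-1.10194898  0.39771633 10.8813576 ] [ 0.0457079   0.15660161 -0.00153358]
15 15.0 0.0936 [-1.1  0.1 12.1] [0.02 0.14 0.03] 18.4
10 10.0 0.0937 [-0.9  0.2 11.7] [-0.01  0.08 -0.03] 18.7
5 5.0 0.0937 [-1.2  0.6 10.9] [-0.03  0.05 -0.07] 19.0
0 -0.0 0.0937 [-1.2 -0.7 10. ] [-0.06  0.03 -0.05] 19.3
-5 -5.0 0.0937 [-0.5 -0.6 10. ] [-0.02  0.07  0.02] 19.6
-10 -10.0 0.0937 [-0.7  0.2 10.4] [-0.02  0.07 -0.05] 19.9
-15 -15.0 0.0938 [-0.4 -0.6 10.9] [-0.11  0.1  -0.02] 20.2
-20 -20.0 0.0937 [-0.8 -1.4 10.9] [-0.08  0.05 -0.11] 20.5
-25 -25.0 0.0938 [-0.2  0.8 10.6] [-0.12  0.08 -0.03] 20.8
-30 -30.0 0.0938 [-0.5 -1.3 10.5] [-0.09  0.08 -0.06] 21.1
-35 -35.0 0.0936 [-2.   0.1 12. ] [0.08 0.27 0.02] 21.4
-40 -39.8 0.0936 [-1.5 -0.1 12.3] [0.15 0.35 1.12] 21.7
```

The cap met the stop at about −39°, with the torque jumping to 1.1 Nm. I'll ease it up into the pockets and release it.

```bash
python3 - <<'E'
from h import *
manip.movep(C+[.0925],down(np.radians(-38.5)))
print(manip.movel(C+[.1035],speed=.01,f_stop=14)); manip.wait(.1)
o=manip.get_obs(); print(o['tcp_pos'],o['ft_force'],o['ft_torque'])
manip.movel(list(o['tcp_pos'][:2])+[.0985],speed=.02)
effector.set_gripper(1.0); manip.wait(.2)
o=manip.get_obs(); print(o['width'],o['ft_force'])
manip.movel(C+[.25],speed=.12); manip.wait(.2)
im,p=snap('wrist','end_w.png'); snap('side','end_s.png'); print(nets.tip_of('cap_top','side')[:3],manip.get_obs()['time'])
x,v=map(int,proj(p,C+[.12])); print(x,v)
ps=viewer.camera_params('side'); u=list(map(int,proj(ps,C+[.115])))
print([proj(ps,C+[.105+h]) for h in (.023,.029)])
a=cv2.imread('pics/end_w.png')[v-100:v+100,x-100:x+100];b=cv2.imread('pics/end_s.png')[u[1]-50:u[1]+50,u[0]-50:u[0]+50]
cv2.imwrite('pics/c6.png',np.hstack([cv2.resize(a,(400,400)),cv2.resize(b,(400,400),interpolation=2)]))
E
```

```text
True
[ 0.50207675 -0.15217702  0.0940603 ] [0.61952171 0.40672636 2.86351384] [0.08628347 0.03058517 0.56468475]
1.0013078784033944 [ 0.32809652 -0.80684414  0.47023104]
[{'uv': [312.3, 277.4], 'score': 0.82}, {'uv': [289.5, 249.5], 'score': 0.62}, {'uv': [346.2, 218.5], 'score': 0.6}] 25.225
318 231
[[np.float64(343.7731952050153), np.float64(217.03735009368398)], [np.float64(343.80658931199457), np.float64(215.27774313202548)]]
```

View pics/c6.png

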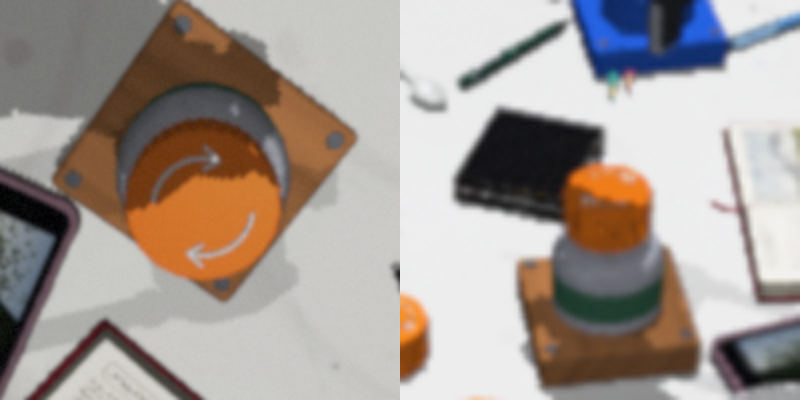

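The pictures show the cap level on the neck. I'll check the lock by touching its top with shut fingers; I expect contact at z≈0.128 if it is locked and 0.134 if it is not.

```bash
python3 - <<'E'
from h import *
effector.set_gripper(0.0,20)
manip.movel(C+[.145],speed=.12); manip.wait(.2)
for f in (2,):
    s=manip.movel(C+[.124],speed=.01,f_stop=f); o=manip.get_obs(); print(s,o['tcp_pos'],o['ft_force'])
manip.movel(C+[.25],speed=.12); print(manip.get_obs()['time'])
E
```

```text
True [ 0.50248138 -0.15207692  0.12791779] [-0.01253072  0.63041152  3.59279663]
29.9167
```

```bash
python3 - <<'E'
from h import *
manip.wait(.3); print(ticket.finish_job())
E
```

```text
the job is handed in; nothing more can be done
None
```

The pot is closed and the job handed in: the cap turned to its stop, was let go and looked level, and a light touch found its top at 0.128 m, the locked height. The arm made no contact with the tin, sharpener or eraser that I noticed, though I did not re-measure where they lie.

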